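# Lock the tilted vial mixer with its pin

### The arm

A 6-joint arm with a two-finger parallel gripper is mounted at the origin on a cart in front of the work surface, level with it; the furniture and walls round the work are solid. World frame = base frame: x ahead of the robot, y to its left, z up, the work surface at z = 0. Lengths are in m, angles in degrees, forces in N, time in s.
With the tool pointing down it reaches from about 0.25 to 0.725 m from the base axis. Payload 9.7 kg.
Tool frame: the origin (TCP) lies midway between the tips of the shut fingers; the grasp point (between the pads) lies 19 mm behind it (bot.hold_point_z is the distance from the TCP to the grasp point, in m); z points along the fingers, y is the line along which they close (so a half turn about z gives the same grasp; the last joint's range is limited). The gripper opens to 85 mm and grips with 20 to 120 N. Pads are 22 mm wide; open, the fingers measure 114 mm over their backs; the gripper's body (76 mm by 85 mm) begins 54 mm behind the grasp point. The pads swing forward as they close: fully open they stand 13 mm farther back than shut.
Start: joints at [0, 4.979, 10.078, 95.1, 0, 90], TCP at [0.55, -0, 0.231] pointing down, gripper open.
Joint ranges: [-179.16, 179.16], [-48.56, 103.87], [-65.8, 70.77], [-126.05, 130.52], [-82.76, 87.17], [-180, 180]. Speed limits (degrees/s): [127.2, 127.2, 147.25, 180, 180, 180].

### API

Orientations are given as [roll, pitch, yaw] about the fixed x, y, z axes, in that order (R = Rz(yaw) Ry(pitch) Rx(roll)).
In Python, from workcell import bot gives the robot as it stands.
- The arm moves only by the tool play_rows, never from a script. Its argument "steps" is a list that holds one entry, the list of rows, each a list of 4 numbers: the shift along the tool's x, y, z in m, then the turn about the tool's z in rad. In form: [[[tx, ty, tz, yaw], ...]]. A call has exactly 5 rows; each row shifts and turns the commanded pose from where the row before left it, along the tool's axes as they then stand; what a row does not reach is not made up. A row lasts 1/12 s, in which the tool goes at most 41.7 mm and 7.16 degrees, less where a joint would pass 70% of its speed; a pose out of reach is approached as far as the arm can. A call is refused whole if a number of a shift passes 0.0417 or a number of a turn 0.125, either way. A call with a gripper value outside its range is refused whole. "gripper" is the finger opening in m, from 0 to 0.0854, set as the call begins (left out, the last holds). The fingers move at their own pace and stop on an object; "squeeze" is the grip in N (left out, the last holds). Time passes only in rows, so rows that do not move let the fingers close, or fill a call up. It gives the time, the measured TCP pose, the force, the opening and the grip force at its end, in the units of the state.
- bot.get_obs(): the state, without advancing time (a new reading comes with each control period).
- bot.camera(name): name is "scene" or "side" or "wrist"; returns a dict with "img" (400x640x3 uint8, blue, green, red), "vfov" (degrees; the focal length in pixels is half the picture's height over the tangent of half this angle, whatever the lens; pixels are square), "cx", "cy" (the principal point, pixels), "xyz" and "attitude" of the camera in the world. Camera axes: x right, y down, z forward; pixel columns grow to the right and rows downward; lengths in m; the calibration is good to about 2 mm. A picture is of the moment at which its call begins. There is no depth.
- bot.job_done(): hands the job in; it is judged then, once.
The state is a dict: "time": time; "q": joint angles; "qd": joint speeds; "joint_efforts": joint torques, N m; "ee_pos": TCP position; "tcp_rot": TCP orientation; "wrist_force": force on the tool from outside, world axes, zero at the start; "torque": the same for the moment, N m; "opening": finger opening in m; "grasp_force": force on a finger pad.
Only numpy, scipy, OpenCV 4.12 (cv2) and the standard library are available. Lean on these libraries where they do the work, as an engineer would, in place of code of your own. Each camera call takes 0.05 s, during which the arm holds its last target. There are 200 camera calls.

### The job

Lock the loaded disc of the tilted mixer so that its vials can be changed: set the round-knobbed lock pin from the sheet-metal stand into the guide sleeve above the disc, turn the disc slowly clockwise by its crank until you feel the pin drop into the disc's lock hole, then push the pin fully home so that its knob sits on the sleeve. The disc is loaded on one side and swings back when let go, so the pin must be waiting in the sleeve first. Do not force the disc against the pin, leave the T-handled key in the stand, and do not knock the small beaker or the dropper bottle aside.

Things in the scene. Friction and masses are not known exactly. Their poses are not given: they have to be found in the camera images.
- mixer: Tilted vial mixer, fixed: white housing 220 x 160 x 48 mm, above it a white disc, 190 mm across, 12 mm thick, sloping 30 degrees, facing up and to the housing's front. Origin: at bench level, 140 mm under the centre of the disc's upper face (a point of the disc's axis); x horizontal, front to back (uphill), y left, z up. The disc's normal here is (-0.5, 0, 0.866).
- lock_bracket: Aluminium post with an arm that carries the guide sleeve, bolted on the back of the mixer's housing through slots across, so that it is set up to 8 mm left or right of the mixer's middle. Same axes as the mixer; origin at bench level. Its top is 230 mm above the bench, behind the sleeve; from the front the way down to the sleeve along its axis is free.
- sleeve: Steel guide sleeve on the bracket: 28 mm outside, 30 mm long, bore 14.4 mm (16 mm in its top half), axis along the disc's normal, 74 mm uphill of the disc's axis. Origin: centre of its open upper end; z along its axis, up (30 degrees from vertical). The disc's face is 38 mm below along -z (8 mm gap). Polished, the pin slides in it by its weight; a spring ball grips its collar over the last 10 mm.
- crank (a point): Top centre of the crank's grip, a black cylinder 20 mm in diameter along the disc's normal, 74 mm from the axis, on the right at rest, its top 70 mm and foot 10 mm above the disc's face, on a flat arm clamped to the hub. It is set by hand: seen from above the lock hole is about 130 degrees, give or take 15, anticlockwise of the crank. The vial holder (vials 52 mm high) is 38 mm off or more.
- pin_stand: Stand of bent aluminium sheet, fixed, 60 x 124 x 80 mm, with two 17 mm through holes in its top, 30 mm either side of its centre along its y. Origin: centre of its underside; z up.
- lock_pin: Lock pin, 98 mm long, 0.1 kg, upright in one of the stand's holes: steel shank 12 mm in diameter, nose tapered to 6 mm over 8 mm, collar 14.8 mm from 50 to 64 mm, then a black round knob 28 mm in diameter, 34 mm high. Origin: nose end; z: towards the knob. Home, the knob's underside sits on the sleeve, the nose 64 mm below the sleeve's upper end; the last 10 mm must be pushed with 5 to 12 N.
- disc_key: Steel key with a black T-handle 66 mm across, 103 mm high, upright in the stand's other hole. Origin: centre of its lower end. It stays there.
- beaker_50: Small glass beaker, 51 x 57 x 56 mm, on the bench to the right of the mixer. Origin: centre of its underside.
- dropper_amber: Amber dropper bottle, 38 mm in diameter, 84 mm high, behind the stand. Origin: centre of its underside.
- disc: The disc: origin at the centre of its upper face, z its normal. It turns clockwise by about 1 rad from rest (vial holder downhill) to the lock. Loaded on one side, let go beyond 0.4 rad from rest it swings back (at most 0.08 N m to hold it) unless the pin holds it. Its only open hole, the lock hole (14 mm, 74 mm from the axis), is to be felt: the pin drops about 15 mm and the disc goes no further.
There are look-alikes about, which are no part of the job. Leave any yellow look-alike of the disc_key alone.

How it is judged (in metres and radians):
At the end, for the whole second after the job is handed in: The lock pin stands through sleeve and disc, its knob on the sleeve (within 2.5 mm), its axis within 0.08 rad of the sleeve's and its nose within 5 mm of the sleeve's axis, and so holds the disc; the pin is at rest and the T-handled key still hangs in the stand (z of lock_pin in the frame of sleeve below -0.0615 m and x of lock_pin in the frame of sleeve between -0.005 and 0.005 m and y of lock_pin in the frame of sleeve between -0.005 and 0.005 m and angle between the z axis of lock_pin and the z axis of sleeve, either way round below 0.08 rad and linear speed of lock_pin below 0.02 m/s and distance between disc_key and pin_stand below 0.045 m); the robot touches nothing.
It fails at once if with the pin in the lock hole, the disc is forced on against it (over 25 N) (z of lock_pin in the frame of sleeve below -0.047 m and contact force between lock_pin and disc above 25 N).
It fails at once if the small beaker is knocked away (over 40 mm) (distance of beaker_50 from where it was at the start of the episode above 0.04 m).
It fails at once if the dropper bottle is knocked away (over 40 mm) (distance of dropper_amber from where it was at the start of the episode above 0.04 m).
It fails at once if the T-handled key is pulled out of the stand (distance between disc_key and pin_stand above 0.06 m).
It also fails if it takes over 72 s, if anything falls off the work surface, if the arm or the gripper's body presses on something with over 40 N, if the wrist force passes 120 N, or if a joint passes its speed limit or range.

## Working session

There is one attempt and no reset: what is moved stays moved. The work goes in short steps, Python scripts to look and compute and a tool call to move; the robot and the scene stay as the last step left them, time stands still between calls to the robot, and variables do not carry over. Pictures are saved under pics/ and viewed, at most 10 in all, crops included, and the job is handed in when it is done.

Besides the shell and the picture viewer there is one more tool, called in YAML: its name, and indented under it one key for each argument. play_rows: Moves the arm, as the interface text tells. Its arguments: {"type":"object","properties":{"steps":{"type":"array","items":{"type":"array","items":{"type":"array","items":{"type":"number"}}}},"gripper":{"type":"number"},"squeeze":{"type":"number"}},"required":["steps"]}

```bash
mkdir -p pics
cat > h.py <<'E'
import numpy as np,cv2
from scipy.spatial.transform import Rotation as R
from workcell import bot
def cam(n):
    c=bot.camera(n); a=c["attitude"]; c["f"]=200/np.tan(np.radians(c["vfov"]/2))
    a=np.array(a,float); c["R"]=a if a.shape==(3,3) else R.from_euler("xyz",a,degrees=True).as_matrix()
    return c
def ray(c,u,v):
    d=c["R"]@np.array([(u-c["cx"])/c["f"],(v-c["cy"])/c["f"],1]); return np.array(c["xyz"]),d/np.linalg.norm(d)
def onz(c,u,v,z):
    o,d=ray(c,u,v); return o+d*(z-o[2])/d[2]
def two(c1,p1,c2,p2):
    o1,d1=ray(c1,*p1);o2,d2=ray(c2,*p2)
    s=np.linalg.lstsq(np.c_[d1,-d2],o2-o1,rcond=None)[0]
    a=o1+s[0]*d1;b=o2+s[1]*d2
    return (a+b)/2,np.linalg.norm(a-b)
def proj(c,P):
    p=c["R"].T@(np.array(P)-np.array(c["xyz"])); return np.array([c["cx"]+c["f"]*p[0]/p[2],c["cy"]+c["f"]*p[1]/p[2]])
E
python3 - <<'E'
from h import *
for n in("scene","side","wrist"):
    c=cam(n); cv2.imwrite(f"pics/{n}0.png",c["img"]); print(n,c["vfov"],c["cx"],c["cy"],c["xyz"],c["attitude"])
a=[cv2.imread(f"pics/{n}0.png") for n in("scene","side")]
print(bot.get_obs())
E
```

```text
scene 53.385574340956204 324.90859747613825 198.8143363772556 [ 0.09836683 -0.71470746  0.6323531 ] [-125.80998214   -0.95284767  -41.15857953]
side 53.98305844055238 318.2600553492604 193.7208913569729 [0.43690651 0.62114979 0.66353053] [-122.90366026    1.03442054 -172.98173884]
wrist 69.2392609529386 320.2894857055074 197.25085529002973 [0.55043438 0.07021624 0.37375979] [ 1.63919019e+02  1.00366301e-01 -5.56841050e-02]
{'time': 0.15, 'q': array([-2.10505323e-03,  5.00424943e+00,  1.00454483e+01,  9.50984612e+01,
       -4.14891543e-04,  9.00005178e+01]), 'qd': array([ 0.01208779, -0.10289707,  0.07339059,  0.01902857, -0.02091292,
        0.00890009]), 'joint_efforts': array([-3.04631758e-03, -5.20762289e+01,  4.65044117e+01,  1.38444663e-02,
       -2.16874664e-04, -1.82086734e-05]), 'ee_pos': array([ 5.49837098e-01, -2.22648241e-05,  2.30747261e-01]), 'tcp_rot': array([-1.79942738e+02,  4.15408880e-04,  8.99973775e+01]), 'wrist_force': array([-0.81167377, -0.74019284, -0.1688573 ]), 'torque': array([ 0.05087846,  0.0312421 , -0.01072049]), 'grasp_force': 0.0, 'opening': 0.08524648878917772}
```

View pics/scene0.png

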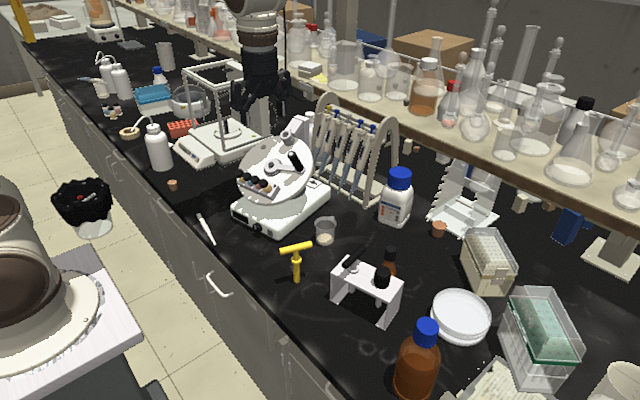

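View pics/side0.png

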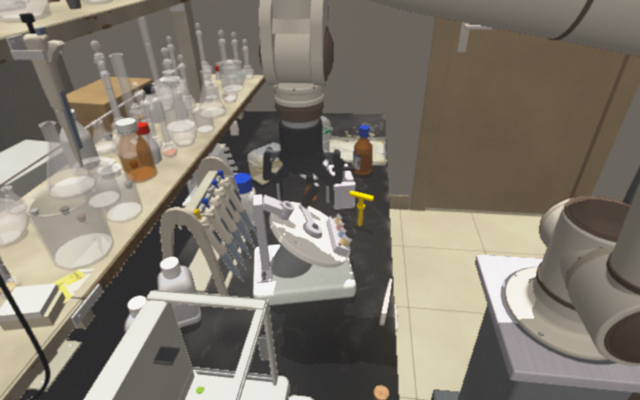

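Scene view: the stand is at (367,285) and holds two black-handled items. The one at (350,262) is the T-handle key and the one at (382,278) has a round knob, so it fits the lock pin. The yellow T-key at (296,260) is a look-alike. The mixer is at (285,185), with the black crank grip at about (295,160). I'll confirm in one enlarged composite.

Run:
```python
import cv2,numpy as np
s=cv2.imread("pics/scene0.png");d=cv2.imread("pics/side0.png");w=cv2.imread("pics/wrist0.png")
f=lambda i,x,y,wd,h,W,H:cv2.resize(i[y:y+h,x:x+wd],(W,H),interpolation=cv2.INTER_CUBIC)
o=np.zeros((600,800,3),np.uint8)
o[:300,:400]=f(s,225,105,120,90,400,300)
o[:300,400:]=f(s,310,235,120,90,400,300)
o[300:,:400]=f(d,245,180,120,90,400,300)
o[300:550,400:]=cv2.resize(w,(400,250))
cv2.imwrite("pics/c1.png",o)
```

```text
(no output)
```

View pics/c1.png

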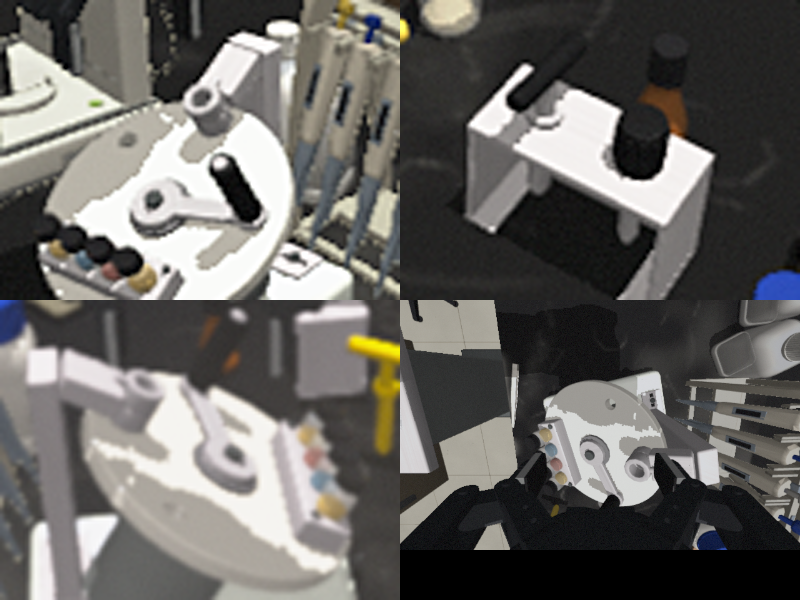

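The crop confirms it: in the stand, the round-knobbed pin is the right-hand one at scene (383,270), and the slim T-handle at (347,266) is the key. The sleeve mouth is at scene (286,134) and side (289,205). The hub is at scene (271,166) and the crank grip top at scene (292,153). The lock hole is at scene (263,147).

```bash
cat > m.py <<'E'
from h import *
import pickle
cs=[cam(n) for n in("scene","side","wrist")]
S,D,W=cs
p=lambda *a:np.round(a[0],4)
sl=two(S,(285.9,134.4),D,(289.1,204.6));print("sleeve S/D",p(sl[0]),sl[1])
sl=two(S,(285.9,134.4),W,(384,268.8));print("sleeve S/W",p(sl[0]),sl[1])
print("sleeve z.21",onz(S,285.9,134.4,.2099),onz(D,289.1,204.6,.2099),onz(W,384,268.8,.2099))
hb=two(S,(271.5,165.9),D,(316.1,228.6));print("hub",p(hb[0]),hb[1]); print(two(S,(271.5,165.9),W,(309,240)))
print("hole",two(S,(263.1,146.7),W,(337.6,168)))
print("knob",onz(S,383.5,269.5,.114))
# masks
im=S["img"]
# stand corners: white blob near
for u,v in[(331,256),(403,282),(367,262)]: pass
print("crank top guess", [onz(S,291.6,153,z) for z in(.18,.2,.22)])
c=[(525,65),(713,157),(643,223),(470,122)]
print("stand top corners",[np.round(onz(S,310+(x-400)/3.3333,235+y/3.3333,.08),3) for x,y in c])
print("key",onz(S,310+148/3.333,235+75/3.333,.11))
E
python3 m.py
```

```text
sleeve S/D [ 0.5861 -0.0282  0.2103] 0.0022856680281167245
sleeve S/W [ 0.5903 -0.0247  0.2087] 0.0012075633023787729
sleeve z.21 [ 0.58817853 -0.02679992  0.2099    ] [ 0.58509634 -0.02754507  0.2099    ] [ 0.59060761 -0.02439697  0.2099    ]
hub [ 0.534  -0.0356  0.1475] 0.0053460100680896225
(array([ 0.53957052, -0.03296766,  0.14623216]), np.float64(0.0019802969314995146))
hole (array([0.56179535, 0.03229662, 0.16228292]), np.float64(0.002632068242307588))
knob [ 0.51589467 -0.40984282  0.114     ]
crank top guess [array([ 0.57657736, -0.06233412,  0.18      ]), array([ 0.55543412, -0.09117767,  0.2       ]), array([ 0.53429088, -0.12002121,  0.22      ])]
stand top corners [array([ 0.519, -0.316,  0.08 ]), array([ 0.548, -0.436,  0.08 ]), array([ 0.484, -0.442,  0.08 ]), array([ 0.463, -0.329,  0.08 ])]
key [ 0.50052639 -0.35153116  0.11      ]
```

play_rows:
  steps:
    - [[0,0,-0.01,0.125],[0,0,-0.01,0.125],[0,0,-0.01,0.125],[0,0,-0.01,0.125],[0,0,-0.01,0.125]]
  gripper: 0.055

```text
time: 0.72
ee_pos: [0.5499, -0.0, 0.2817]
tcp_rot: [-180.0, 0.0, 53.8]
wrist_force: [0.3, -0.3, -0.0]
opening: 0.0549
grasp_force: 0.0
```

play_rows:
  steps:
    - [[0,0,0,0.125],[0,0,0,0.125],[0,0,0,0.125],[0,0,0,0.125],[0,0,0,0.125]]

```text
time: 1.13
ee_pos: [0.55, -0.0, 0.2812]
tcp_rot: [-180.0, 0.0, 18.0]
wrist_force: [0.5, -0.4, 0.4]
opening: 0.0551
grasp_force: 0.0
```

play_rows:
  steps:
    - [[0,0,0,0.111],[-0.0102,0.0328,0,0],[-0.0102,0.0328,0,0],[-0.0102,0.0328,0,0],[-0.0102,0.0328,0,0]]

```text
time: 1.55
ee_pos: [0.5371, -0.1381, 0.2813]
tcp_rot: [180.0, -0.0, 12.1]
wrist_force: [0.6, 1.1, -0.9]
opening: 0.0547
grasp_force: 0.0
```

play_rows:
  steps:
    - [[-0.0102,0.0328,0,0],[-0.0102,0.0328,0,0],[-0.0102,0.0328,0,0],[-0.0102,0.0328,0,0],[-0.0102,0.0328,0,0]]

```text
time: 1.97
ee_pos: [0.5212, -0.3095, 0.2813]
tcp_rot: [180.0, -0.0, 12.0]
wrist_force: [0.4, 0.2, 0.5]
opening: 0.0547
grasp_force: 0.0
```

play_rows:
  steps:
    - [[-0.0102,0.0328,0,0],[-0.0102,0.0328,0,0],[-0.0102,0.0328,0.02,0],[0,0,0.03,0],[0,0,0.03,0]]

```text
time: 2.38
ee_pos: [0.5119, -0.4128, 0.1997]
tcp_rot: [180.0, -0.0, 11.9]
wrist_force: [0.7, 0.7, 0.6]
opening: 0.0548
grasp_force: 0.0
```

Run:
```python
from h import *
w0=cv2.imread("pics/wrist0.png")
W=cam("wrist");D=cam("side");S=cam("scene")
for n,c in zip("WDS",(W,D,S)): cv2.imwrite(f"pics/{n}1.png",c["img"])
o=bot.get_obs();print(o["time"],o["ee_pos"],o["tcp_rot"],o["q"],o["opening"])
print("pred knob",proj(W,(.513,-.41,.114)),"key",proj(W,(.5,-.352,.11)))
out=np.zeros((600,800,3),np.uint8)
out[:250,:400]=cv2.resize(W["img"],(400,250))
out[:300,400:]=cv2.resize(D["img"][170:260,245:365],(400,300),interpolation=cv2.INTER_CUBIC)
out[300:,:]=cv2.resize(w0[100:340,180:500],(800,600),interpolation=cv2.INTER_CUBIC)[150:450]
out[300:,:400]=cv2.resize(w0[100:340,180:500],(400,300),interpolation=cv2.INTER_CUBIC)
out[300:,400:]=cv2.resize(S["img"][105:195,225:345],(400,300),interpolation=cv2.INTER_CUBIC)
cv2.imwrite("pics/c2.png",out)
```

```text
2.5333 [ 0.5111265  -0.40978032  0.19894878] [-179.76717697    0.1882198    12.00327842] [-3.87205829e+01  1.98216543e+01  2.39141137e+01  9.43918424e+01
  1.68998278e-03  1.29276517e+02] 0.0549049819424238
pred knob [317.0509049  200.69442354] key [246.26530961 200.3215337 ]
```

View pics/c2.png

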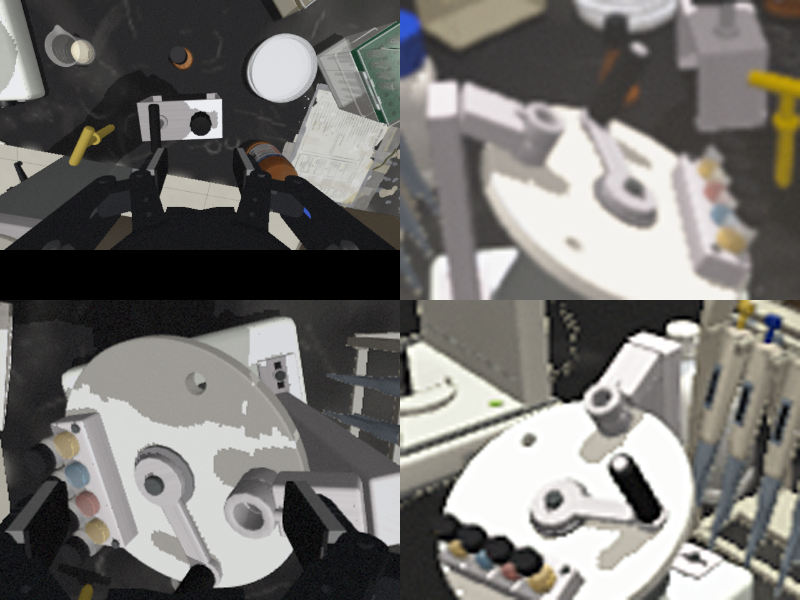

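The wrist view shows the knob at (320,195), which matches the prediction, with the key on its left and the dropper bottle behind. The side view shows the hub (315,226), sleeve (288,205), lock hole (297,243) and crank grip top (315,185). I'll do a point fit for the mixer pose.

```bash
cat > fit.py <<'E'
from h import *
from scipy.optimize import least_squares
S=cam("scene");D=cam("side");W=cam("wrist")
W0=dict(f=200/np.tan(np.radians(69.2392609529386/2)),cx=320.289,cy=197.251,xyz=np.array([.55043438,.07021624,.37375979]),R=R.from_euler("xyz",[163.919019,.100366,-.0556841],degrees=True).as_matrix())
obs=[(S,"sl",(286,134.7)),(D,"sl",(288.3,205)),(W0,"sl",(379.5,270.5)),(S,"hub",(270.6,165)),(D,"hub",(315,226.5)),(W0,"hub",(304,247)),
(S,"hole",(263.3,146.7)),(D,"hole",(296.9,242.9)),(W0,"hole",(336.5,165.8)),(S,"cr",(291.6,153.6)),(D,"cr",(314.6,185))]
nx=np.array([-.5,0,.866]);ux=np.array([.866,0,.5]);uy=np.array([0,1.,0])
def pts(p):
    x,y,yaw,lat,ha,ca,hh=p
    Rz=R.from_euler("z",yaw).as_matrix(); T=lambda q:Rz@q+[x,y,.14]
    c=lambda a,h:T(.074*(np.cos(a)*ux+np.sin(a)*uy)+h*nx)
    return dict(sl=T(.074*ux+lat*uy+.038*nx),hub=T(hh*nx),hole=c(ha,0),cr=c(ca,.07),C=T(0*nx),n=Rz@nx,home=T(.074*ux+.038*nx))
if __name__=="__main__":
    f=lambda p:np.r_[np.concatenate([proj(c,pts(p)[k])-uv for c,k,uv in obs]),p[3]/.004,(p[6]-.012)/.006]
    r=least_squares(f,[.54,-.034,.25,0,1,-1.5,.01],loss="soft_l1",x_scale=[.01,.01,.1,.005,.1,.1,.005])
    print(np.round(r.x,4),"deg",np.degrees(r.x[[2,4,5]]));print(np.round(r.fun,1))
    for k,v in pts(r.x).items():print(k,np.round(v,4))
    np.save("mix.npy",r.x)
    print("knob",onz(W,320,194,.114),"bigbottle",onz(S,427,327,.16),onz(S,427,327,.13))
    print("dropper",onz(W,180/.625,53/.625,.084),"key ends",onz(W,157/.625,107/.625,.118),onz(W,156/.625,140/.625,.118))
E
python3 fit.py
```

```text
[ 0.543  -0.0351  0.257  -0.002   0.9778 -1.3121  0.014 ] deg [ 14.72532654  56.02255868 -75.17498985]
[-0.8 -0.4 -0.4  0.1 -0.8  0.3  1.  -0.2 -0.9 -0.8 -0.1 -0.1  0.2  0.3
 -0.6  0.2  0.  -0.3  0.4  0.2 -0.  -0.3 -0.5  0.3]
sl [ 0.5871 -0.0256  0.2099]
hub [ 0.5363 -0.0369  0.1521]
hole [0.5621 0.0333 0.1607]
cr [ 0.5432 -0.109   0.2101]
C [ 0.543  -0.0351  0.14  ]
n [-0.4836 -0.1271  0.866 ]
home [ 0.5866 -0.0237  0.2099]
knob [ 0.5190138  -0.40905985  0.114     ] bigbottle [ 0.44248053 -0.55177553  0.16      ] [ 0.46433582 -0.54142743  0.13      ]
dropper [ 0.59937065 -0.3642728   0.084     ] key ends [ 0.52719209 -0.35101287  0.118     ] [ 0.48210459 -0.35617141  0.118     ]
```

play_rows:
  steps:
    - [[0.0058,0.001,0.02,0],[0,0,0.03,0],[0,0,0.03,0],[0,0,0.02,0],[0,0,0.012,0]]

```text
time: 3.1
ee_pos: [0.5186, -0.41, 0.0891]
tcp_rot: [180.0, -0.0, 12.1]
wrist_force: [-0.2, -0.2, -0.8]
opening: 0.0553
grasp_force: 0.0
```

play_rows:
  steps:
    - [[0,0,0,0],[0,0,0,0],[0,0,0,0],[0,0,0,0],[0,0,0,0]]
  gripper: 0.02
  squeeze: 25

```text
time: 3.52
ee_pos: [0.519, -0.4109, 0.0917]
tcp_rot: [179.8, -0.1, 12.0]
wrist_force: [1.4, -0.7, 7.0]
opening: 0.027
grasp_force: 25.5
```

play_rows:
  steps:
    - [[0,0,-0.007,0],[0,0,-0.007,0],[0,0,-0.01,0],[0,0,-0.011,0],[0,0,0,0]]

```text
time: 3.93
ee_pos: [0.5189, -0.4107, 0.1278]
tcp_rot: [179.8, -0.1, 12.0]
wrist_force: [0.9, 0.2, 0.0]
opening: 0.0267
grasp_force: 25.0
```

Run:
```python
from h import *
o=bot.get_obs();print(o["time"],o["ee_pos"],o["wrist_force"],o["opening"],o["grasp_force"])
S=cam("scene");W=cam("wrist")
out=np.zeros((400,800,3),np.uint8)
out[:300,:400]=cv2.resize(S["img"][220:310,320:440],(400,300),interpolation=cv2.INTER_CUBIC)
out[:300,400:]=cv2.resize(W["img"][120:300,200:440],(400,300))
cv2.imwrite("pics/c3.png",out)
```

```text
3.9333 [ 0.51887451 -0.41074332  0.1277596 ] [0.92669899 0.20879314 0.01952864] 0.02672435341338477 25.018544626655057
```

View pics/c3.png

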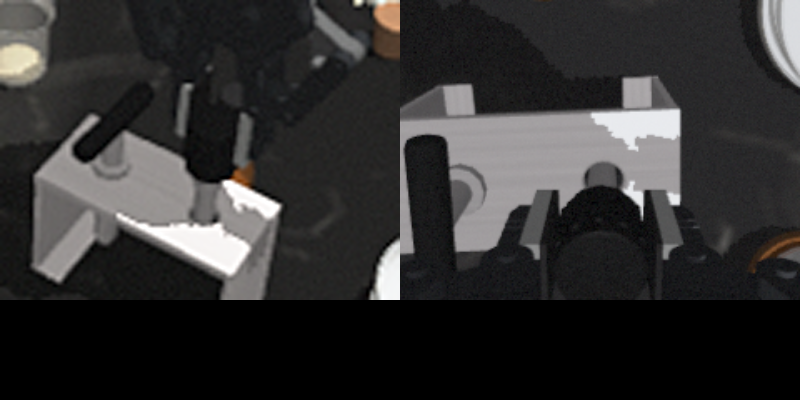

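The wrist and scene views show the pin lifted, upright and between the pads, with the shank still in its hole. The key is undisturbed. Now I'll tilt the pin against the hole edge.

play_rows:
  steps:
    - [[-0.004,0,0,0],[-0.004,0,0,0],[-0.004,0,0,0],[-0.004,0,0,0],[-0.004,0,0,0]]

```text
time: 4.45
ee_pos: [0.4982, -0.4144, 0.1239]
tcp_rot: [-180.0, -0.0, 12.0]
wrist_force: [4.6, -1.2, -3.5]
opening: 0.0268
grasp_force: 24.7
```

play_rows:
  steps:
    - [[-0.004,0,0,0],[-0.004,0,0,0],[-0.004,0,0,0],[-0.004,0,0,0],[-0.004,0,0,0]]

```text
time: 4.87
ee_pos: [0.4787, -0.4186, 0.1244]
tcp_rot: [180.0, -0.0, 12.0]
wrist_force: [4.8, 0.5, -1.6]
opening: 0.027
grasp_force: 24.8
```

Run:
```python
from h import *
o=bot.get_obs();print(o["time"],o["ee_pos"],o["wrist_force"],o["opening"],o["grasp_force"])
S=cam("scene");D=cam("side")
out=np.zeros((300,800,3),np.uint8)
out[:,:400]=cv2.resize(S["img"][220:310,320:440],(400,300),interpolation=cv2.INTER_CUBIC)
out[:,400:]=cv2.resize(D["img"][120:210,280:400],(400,300),interpolation=cv2.INTER_CUBIC)
cv2.imwrite("pics/c4.png",out)
```

```text
4.8667 [ 0.4786909  -0.41862753  0.12437459] [ 4.82228681  0.52959097 -1.58031201] 0.02701203633854474 24.755994508741423
```

View pics/c4.png

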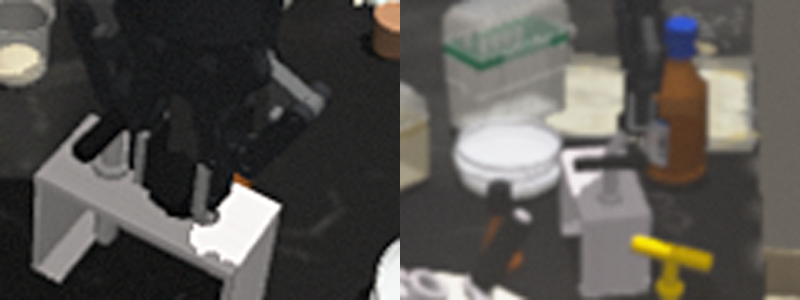

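play_rows:
  steps:
    - [[-0.004,0,-0.007,0],[-0.004,0,-0.007,0],[-0.004,0,-0.007,0],[-0.004,0,-0.007,0],[-0.004,0,-0.007,0]]
  squeeze: 60

```text
time: 5.38
ee_pos: [0.4586, -0.4228, 0.1599]
tcp_rot: [-180.0, 0.1, 12.0]
wrist_force: [-0.1, 0.3, -0.7]
opening: 0.026
grasp_force: 59.4
```

play_rows:
  steps:
    - [[0,0,-0.03,0],[0,0,-0.03,0],[0,0,-0.03,0],[0,0,-0.03,0],[0,0,-0.02,0]]

```text
time: 5.8
ee_pos: [0.4588, -0.4227, 0.3029]
tcp_rot: [179.9, -0.1, 12.0]
wrist_force: [-0.1, -0.4, -1.0]
opening: 0.0261
grasp_force: 59.5
```

play_rows:
  steps:
    - [[0,0,0,0.047],[0,0,0,0],[0,0,0,0],[0,0,0,0],[0,0,0,0]]

```text
time: 6.22
ee_pos: [0.4591, -0.4226, 0.2984]
tcp_rot: [-179.9, 0.1, 9.4]
wrist_force: [0.1, 0.4, -1.8]
opening: 0.0261
grasp_force: 59.4
```

Run:
```python
from h import *
o=bot.get_obs();print(o["time"],o["ee_pos"],o["tcp_rot"],o["wrist_force"],o["opening"],o["grasp_force"])
S=cam("scene");D=cam("side");W=cam("wrist")
g=o["ee_pos"]+[0,0,.019];a=np.radians(12);u=np.array([-.5*np.cos(a),-.5*np.sin(a),.866])
for n,c in(("S",S),("D",D),("W",W)):
    print(n,"grip",proj(c,g),"nose pred",proj(c,g-.09*u)); cv2.imwrite(f"pics/{n}5.png",c["img"])
def crop(c,P,s,w=120,h=90):
    x,y=[int(v) for v in proj(c,P)]; x=min(max(x-w//2,0),640-w);y=min(max(y-h//2,0),400-h); print(n,"crop org",x,y)
    return cv2.resize(c["img"][y:y+h,x:x+w],(400,300),interpolation=cv2.INTER_CUBIC)
out=np.zeros((600,800,3),np.uint8);P=g-.05*u
out[:300,:400]=crop(S,P,1);out[:300,400:]=crop(D,P,1);out[300:,:400]=cv2.resize(W["img"][100:400,120:520],(400,300))
cv2.imwrite("pics/c5.png",out)
```

```text
6.2167 [ 0.45909935 -0.42255366  0.29839723] [-1.79924896e+02  6.49692803e-02  9.37180095e+00] [ 0.07733577  0.37530852 -1.82038638] 0.026096057934853978 59.437405220232904
S grip [377.9021494  190.83083541] nose pred [387.78794413 218.56600736]
D grip [359.69039011  91.66336006] nose pred [342.68091148 119.72259247]
W grip [320.06847424 267.13105653] nose pred [317.16976791 152.25023923]
W crop org 323 162
W crop org 290 62
```

View pics/c5.png

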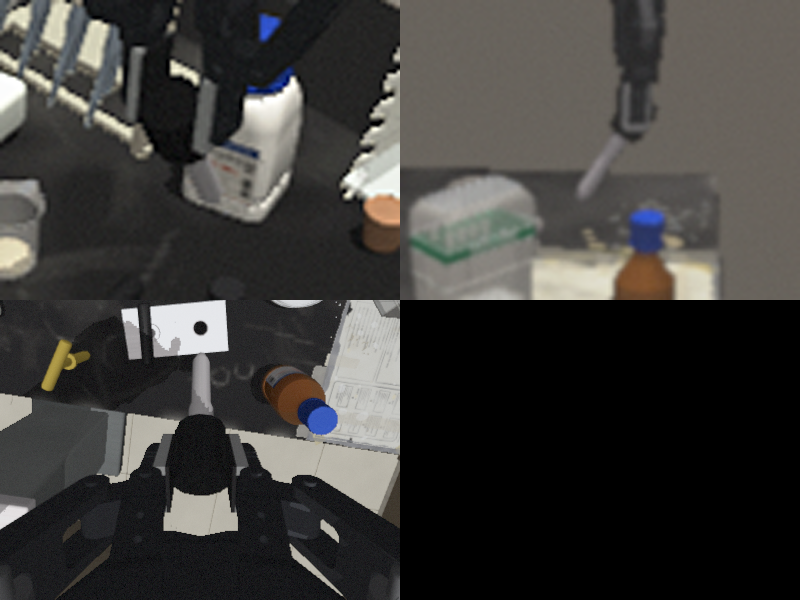

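Run:
```python
from h import *
S=cam("scene");D=cam("side");W=cam("wrist");o=bot.get_obs()
g=o["ee_pos"];Rt=R.from_euler("xyz",o["tcp_rot"],degrees=True).as_matrix()
n,e=two(W,(321,155),D,(344.9,119.9));k,e2=two(W,(320,214),D,(356,103.4))
print(n,e,k,e2,np.linalg.norm(k-n))
print("nose tool",Rt.T@(n-g),"k tool",Rt.T@(k-g))
v=Rt.T@(k-n);print("tilt",np.degrees(np.arctan2(-v[0],-v[2])))
# slice-based: wrist nose with tool y=0 plane and assumed length to grip point
d=ray(W,321,155)
for t in (22,26,30,34,38):
  for L in (.08,.09,.095):
    u=Rt@np.array([np.sin(np.radians(t)),0,np.cos(np.radians(t))]); P=g+[0,0,.019]+L*u
    print(t,L,proj(W,P).round(1),proj(D,P).round(1))
```

```text
[ 0.49928597 -0.41656061  0.23734755] 0.004418399062786776 [ 0.47077048 -0.4206437   0.28382684] 0.0062664243889393135 0.05468207328668
nose tool [0.04034702 0.00047018 0.06180401] k tool [ 0.01153913 -0.00013666  0.01532964]
tilt 31.79336830861204
22 0.08 [320.2 174.4] [347.9 117.7]
22 0.09 [320.2 166.8] [346.5 120.9]
22 0.095 [320.2 163.1] [345.8 122.5]
26 0.08 [320.2 167.8] [346.1 117. ]
26 0.09 [320.2 159.4] [344.5 120.1]
26 0.095 [320.2 155.4] [343.6 121.6]
30 0.08 [320.2 161.2] [344.3 116.2]
30 0.09 [320.2 152.1] [342.5 119.2]
30 0.095 [320.2 147.7] [341.6 120.7]
34 0.08 [320.2 154.7] [342.7 115.2]
34 0.09 [320.2 144.8] [340.6 118.1]
34 0.095 [320.2 140.1] [339.6 119.5]
38 0.08 [320.2 148.4] [341.1 114.2]
38 0.09 [320.2 137.6] [338.8 116.9]
38 0.095 [320.2 132.5] [337.7 118.3]
```

play_rows:
  steps:
    - [[0,0,-0.015,-0.093],[0.012,-0.025,0,0],[0.0169,-0.0351,0,0],[0.0169,-0.0351,0,0],[0.0169,-0.0351,0,0]]

```text
time: 6.93
ee_pos: [0.487, -0.2795, 0.3141]
tcp_rot: [-180.0, -0.0, 14.6]
wrist_force: [0.3, 0.2, -0.7]
opening: 0.0257
grasp_force: 59.5
```

play_rows:
  steps:
    - [[0.0169,-0.0351,0,0],[0.0169,-0.0351,0,0],[0.0169,-0.0351,0,0],[0.0169,-0.0351,0,0],[0.0169,-0.0351,0,0]]

```text
time: 7.35
ee_pos: [0.5244, -0.0877, 0.3145]
tcp_rot: [180.0, -0.0, 14.7]
wrist_force: [0.4, -0.9, -0.6]
opening: 0.0258
grasp_force: 59.5
```

play_rows:
  steps:
    - [[0.012,-0.025,0,0],[0.0097,-0.0208,0,0],[0,0,0,0],[0,0,0,0],[0,0,0,0]]

```text
time: 7.77
ee_pos: [0.5338, -0.0401, 0.3143]
tcp_rot: [180.0, 0.0, 14.7]
wrist_force: [0.4, -0.1, -1.8]
opening: 0.0259
grasp_force: 59.5
```

Run:
```python
from h import *
from fit import pts
p=pts(np.load("mix.npy"))
o=bot.get_obs();print(o["time"],o["ee_pos"],o["tcp_rot"],o["wrist_force"],o["opening"],o["grasp_force"])
S=cam("scene");D=cam("side");W=cam("wrist")
g=o["ee_pos"];Rt=R.from_euler("xyz",o["tcp_rot"],degrees=True).as_matrix()
ns=g+Rt@[.041,0,.061]
print("nose est",ns,"err to sleeve axis: along",(ns-p["sl"])@p["n"],"perp (tool)",Rt.T@((ns-p["sl"])-((ns-p["sl"])@p["n"])*p["n"]))
for n,c in(("S",S),("D",D),("W",W)):
    print(n,"nose",proj(c,ns),"sl",proj(c,p["sl"])); cv2.imwrite(f"pics/{n}6.png",c["img"])
def crop(c,P,w=120,h=90):
    x,y=[int(v) for v in proj(c,P)]; x=min(max(x-w//2,0),640-w);y=min(max(y-h//2,0),400-h); print("crop org",x,y)
    return cv2.resize(c["img"][y:y+h,x:x+w],(400,300),interpolation=cv2.INTER_CUBIC)
out=np.zeros((600,800,3),np.uint8);P=ns
out[:300,:400]=crop(S,P);out[:300,400:]=crop(D,P);out[300:,:400]=crop(W,P,200,150);out[300:,400:]=cv2.resize(W["img"],(400,300))
cv2.imwrite("pics/c6.png",out)
```

```text
7.9167 [ 0.53376087 -0.04078249  0.31431819] [1.79993512e+02 2.01564831e-04 1.45798876e+01] [ 0.71446827  0.95301094 -1.17104757] 0.025718673808259734 59.537249682471156
nose est [ 0.57344211 -0.03046832  0.25331804] err to sleeve axis: along 0.044837909484276156 perp (tool) [ 0.00793241  0.00120815 -0.0045803 ]
S nose [280.79608307 119.33230895] sl [285.23382697 134.34318128]
D nose [293.86549707 186.07832555] sl [287.93714363 205.0803188 ]
W nose [320.20340064 157.50702533] sl [318.67293779 132.63336253]
crop org 220 74
crop org 233 141
crop org 220 82
```

View pics/c6.png

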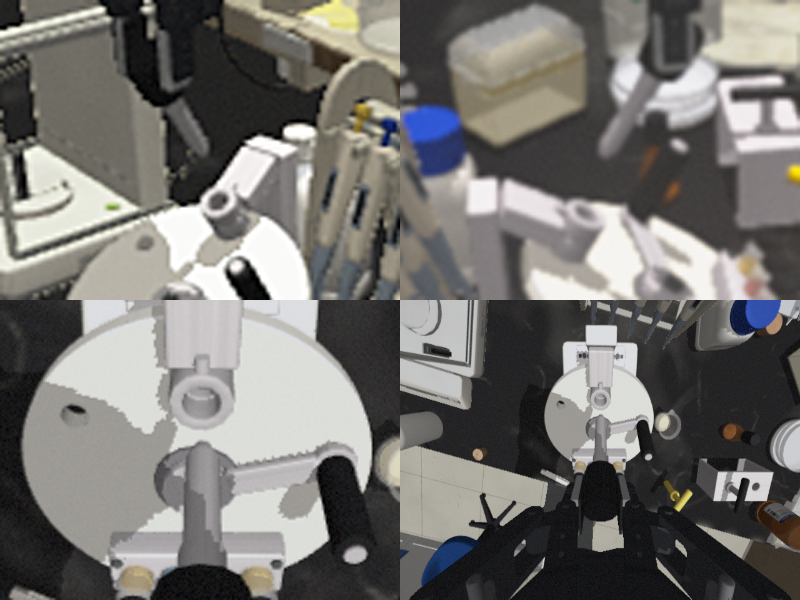

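The wrist crop shows the nose at (321,155), the sleeve mouth at (321.5,132) and the crank on the right, so lateral alignment is good. Now I'll correct and go to just above the mouth, then insert.

play_rows:
  steps:
    - [[0.0025,0.0004,0.009,0],[0.003,0,0.0105,0],[0.003,0,0.01,0],[0.003,0,0.01,0],[0,0,0,0]]

```text
time: 8.48
ee_pos: [0.5449, -0.0371, 0.2715]
tcp_rot: [-179.9, 0.2, 14.7]
wrist_force: [-0.5, 1.0, -1.1]
opening: 0.0258
grasp_force: 59.5
```

play_rows:
  steps:
    - [[0.0015,0,0.0026,0],[0.0015,0,0.0026,0],[0.0015,0,0.0026,0],[0.0015,0,0.0026,0],[0.0015,0,0.0026,0]]

```text
time: 8.9
ee_pos: [0.5526, -0.0354, 0.2618]
tcp_rot: [180.0, -0.0, 14.7]
wrist_force: [-0.0, -0.1, -1.5]
opening: 0.0257
grasp_force: 59.6
```

Run:
```python
from h import *
from fit import pts
p=pts(np.load("mix.npy"))
S=cam("scene");D=cam("side");W=cam("wrist");o=bot.get_obs();print(o["time"],o["ee_pos"],o["wrist_force"],o["torque"])
ns=p["sl"]+.02*p["n"]
def crop(c,P,w=120,h=90):
    x,y=[int(v) for v in proj(c,P)]; x=min(max(x-w//2,0),640-w);y=min(max(y-h//2,0),400-h); print("crop org",x,y)
    return cv2.resize(c["img"][y:y+h,x:x+w],(400,300),interpolation=cv2.INTER_CUBIC)
out=np.zeros((600,800,3),np.uint8)
out[:300,:400]=crop(S,ns,80,60);out[:300,400:]=crop(D,ns,80,60);out[300:,:400]=crop(W,ns,200,150)
cv2.imwrite("pics/c7.png",out)
```

```text
9.2 [ 0.55238006 -0.03541955  0.26196777] [ 0.36649047 -0.21310312 -0.0843679 ] [0.0673857  0.09287007 0.01534153]
crop org 242 99
crop org 252 167
crop org 219 111
```

View pics/c7.png

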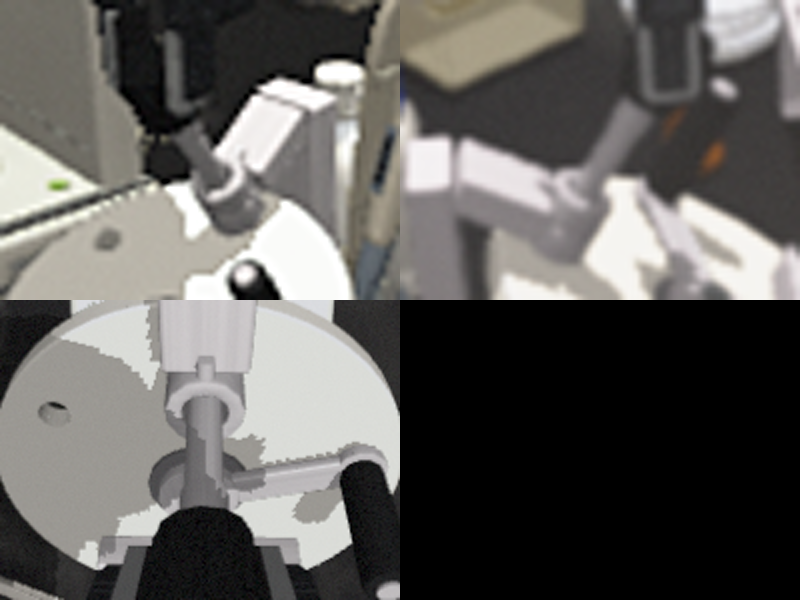

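The nose is inside the sleeve mouth in all three views, with no contact force. I'll carry on along the axis.

play_rows:
  steps:
    - [[0.002,0,0.0035,0],[0.002,0,0.0035,0],[0.002,0,0.0035,0],[0,0,0,0],[0,0,0,0]]
  squeeze: 30

```text
time: 9.62
ee_pos: [0.5582, -0.0338, 0.2508]
tcp_rot: [-180.0, 0.0, 14.7]
wrist_force: [-0.4, 0.6, 0.1]
opening: 0.026
grasp_force: 59.5
```

play_rows:
  steps:
    - [[0.002,0,0.0035,0],[0.002,0,0.0035,0],[0,0,0,0],[0,0,0,0],[0,0,0,0]]

```text
time: 10.03
ee_pos: [0.562, -0.0329, 0.2443]
tcp_rot: [-180.0, 0.0, 14.7]
wrist_force: [0.5, -0.1, -0.9]
opening: 0.0257
grasp_force: 59.5
```

Run:
```python
from h import *
from fit import pts
p=pts(np.load("mix.npy"));o=bot.get_obs();print(o["wrist_force"],o["torque"])
g=o["ee_pos"];Rt=R.from_euler("xyz",o["tcp_rot"],degrees=True).as_matrix();ns=g+Rt@[.0418,0,.061]-p["sl"]
print("along",ns@p["n"],"perp",Rt.T@(ns-(ns@p["n"])*p["n"]))
```

```text
[ 0.67985071 -0.14975078  0.64386095] [-0.05294298 -0.01739392  0.01652406]
along -0.030743375945194478 perp [ 0.00032599  0.00076327 -0.00018591]
```

play_rows:
  steps:
    - [[0,0,0,0],[0,0,0,0],[0,0,0,0],[0,0,0,0],[0,0,0,0]]
  gripper: 0.05

```text
time: 10.6
ee_pos: [0.5621, -0.0329, 0.2444]
tcp_rot: [180.0, -0.0, 14.7]
wrist_force: [0.4, -0.3, 0.2]
opening: 0.0494
grasp_force: 0.0
```

play_rows:
  steps:
    - [[0,0,-0.01,0],[0,0,-0.02,0],[0,0,-0.02,0],[0,0,-0.02,0],[0,0,0,0]]

```text
time: 11.02
ee_pos: [0.5625, -0.0329, 0.3182]
tcp_rot: [179.9, -0.3, 14.7]
wrist_force: [-0.4, 0.1, 0.2]
opening: 0.0502
grasp_force: 0.0
```

Run:
```python
from h import *
from fit import pts
p=pts(np.load("mix.npy"))
S=cam("scene");D=cam("side");W=cam("wrist");o=bot.get_obs();print(o["time"],o["ee_pos"],o["wrist_force"],o["q"])
for n,c in(("S",S),("D",D),("W",W)):
  cv2.imwrite(f"pics/{n}8.png",c["img"]); print(n,"pred knob top @nose -38",proj(c,p["sl"]+.06*p["n"]),"underside",proj(c,p["sl"]+.026*p["n"]),"crank",proj(c,p["cr"]))
def crop(c,P,w=120,h=90):
    x,y=[int(v) for v in proj(c,P)]; x=min(max(x-w//2,0),640-w);y=min(max(y-h//2,0),400-h); print("crop org",x,y)
    return cv2.resize(c["img"][y:y+h,x:x+w],(400,300),interpolation=cv2.INTER_CUBIC)
P=p["sl"]+.02*p["n"]
out=np.zeros((600,800,3),np.uint8)
out[:300,:400]=crop(S,P,80,60);out[:300,400:]=crop(D,P,80,60);out[300:,:400]=crop(W,P,320,240)
cv2.imwrite("pics/c8.png",out)
```

```text
11.3167 [ 0.56181832 -0.03285914  0.31316327] [-0.18232401  0.60849862 -0.54948638] [-3.34752989e+00  9.79848562e+00  2.47222702e+01  1.05019767e+02
  5.47670723e-04  1.61996343e+02]
S pred knob top @nose -38 [275.70364132 117.99874935] underside [281.23505203 127.48521365] crank [291.96352645 153.81203963]
D pred knob top @nose -38 [301.51626849 182.05140487] underside [293.71541007 195.28092437] crank [314.58036141 184.71607011]
W pred knob top @nose -38 [319.35721091 221.69101444] underside [319.41774945 188.41637956] crank [395.28143618 235.60620529]
crop org 242 99
crop org 252 167
crop org 159 63
```

View pics/c8.png

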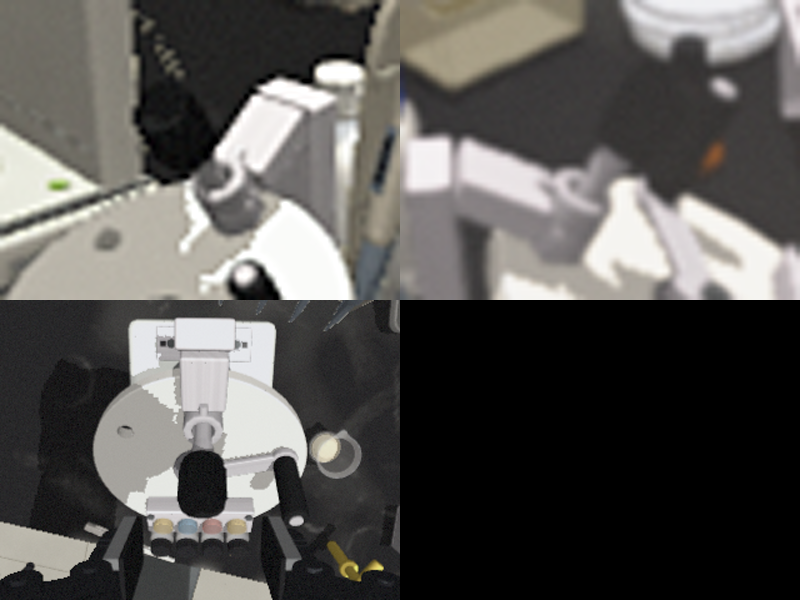

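The pin waits in the sleeve with its knob up: wrist knob top (320.6,221) against (319.4,221.7) predicted for the nose resting on the disc. The crank grip top is at wrist (396.6,240), about 3 mm nearer the front than my fit. Next I'll turn the tool and straddle the crank.

play_rows:
  steps:
    - [[0,0,0,-0.125],[0,0,0,-0.125],[0,0,0,-0.125],[0,0,0,-0.125],[0,0,0,-0.125]]

```text
time: 11.73
ee_pos: [0.5618, -0.0329, 0.3135]
tcp_rot: [-179.9, 0.0, 50.8]
wrist_force: [0.0, -0.1, -0.1]
opening: 0.0495
grasp_force: 0.0
```

play_rows:
  steps:
    - [[0,0,0,-0.125],[0,0,0,-0.125],[0,0,0,-0.125],[0,0,0,-0.125],[0,0,0,-0.125]]

```text
time: 12.15
ee_pos: [0.5618, -0.0328, 0.3135]
tcp_rot: [-179.9, -0.0, 86.6]
wrist_force: [0.4, 1.0, 0.2]
opening: 0.05
grasp_force: 0.0
```

play_rows:
  steps:
    - [[0,0,0,-0.125],[0,0,0,-0.125],[0,0,0,-0.125],[0,0,0,-0.125],[0,0,0,-0.118]]

```text
time: 12.57
ee_pos: [0.5618, -0.0329, 0.3134]
tcp_rot: [-179.9, -0.0, 122.0]
wrist_force: [0.3, -0.5, 0.7]
opening: 0.05
grasp_force: 0.0
```

play_rows:
  steps:
    - [[-0.017,-0.0154,0,0],[-0.017,-0.0154,0,0],[-0.017,-0.0154,0,0],[-0.0057,-0.005,0.02,0],[0,0,0,0]]

```text
time: 12.98
ee_pos: [0.5473, -0.1095, 0.2909]
tcp_rot: [-179.8, -0.2, 121.6]
wrist_force: [0.6, 0.7, -1.2]
opening: 0.0501
grasp_force: 0.0
```

Run:
```python
from h import *
from fit import pts
p=pts(np.load("mix.npy"))
W=cam("wrist");S=cam("scene");o=bot.get_obs();print(o["time"],o["ee_pos"],o["tcp_rot"],o["q"],o["opening"])
print("crank pred W",proj(W,p["cr"]),"foot",proj(W,p["cr"]-.06*p["n"]))
g=cv2.cvtColor(W["img"],cv2.COLOR_BGR2GRAY);cv2.imwrite("pics/W9.png",W["img"])
x,y=[int(v) for v in proj(W,p["cr"])]
# coarse gray map around crank (step 5 px)
for r in range(max(0,y-60),min(400,y+45),6): print(r,' '.join(f"{g[r,c]:3d}" for c in range(max(0,x-70),min(640,x+71),6)))
```

```text
13.2333 [ 0.54847509 -0.10729126  0.2949672 ] [1.79970824e+02 2.05133344e-02 1.21734481e+02] [-1.10707180e+01  8.23948784e+00  2.08510071e+01  1.02576175e+02
  4.77551806e-03  4.71947974e+01] 0.049670029743114325
crank pred W [314.14349293 201.16506482] foot [344.00539253 194.51649016]
141  39  43  51  47  27  19 178 158 164 150 121 171 171 171 171 172 122 136 136  89 140  21  22  24
147  45  41  43  43  43 194 149 144  88 137 119 173 172 173 170 172 130 137 140 170 171 173  20  28
153  48  49  51  46  44 232 231 226 118 120 121 171 173 171 172 171 140 138 142 172 172 171 169  19
159  47  48  49  43  48  48 224 231 232 231 178 203 224 173 172 173 140 138 142 170 171 171 172 172
165  54  47  43  37  47  38  42 232 232 231 231 225 171 171 170 173 138 139 135 172 171 173 170 172
171  48  41  39  40  39  42  44  44 232 231 231 230 171 170 171 172 140 134 124 170 232 232 231 232
177  42  43  32  38  41  39  42  48 228 232 233 232 226 171 171 171 205 157 176 232 231 232 232 232
183  54  49  49  43  47  44  44  47  49 231 232 231 231 170 170 170 139 198 199 231 231 231 231 232
189  36  40  
[... 286 characters left out ...]

207  46  47  50  48  57  52  55  58  36 148 122 159  38  29  25 169 232 231 232 231 232 232 231 231
213  50  57  51  51  64  62  56  55 148 224 226 207 119  36  50  57 175 226 232 232 232 232 219  61
219  50  52  55  52  55  56  53  83  95 224 225 223 161  49  51  52  50  48  48  44  44  49  54  50
225  47  52  56  57  56  57  61 130  84 133 200 132  82  51  49  45  42  46  42  38  40  42  41  53
231  49  61  58  57  56  66  63 135  80  82  88  83 127 136  40  40  38  38  38  37  37  38  40  42
237  45  56  61  80  20  53  49  50 121  87  84 118 139  47  45  43  43  38  41  42  43  22  83  80
243  50  52  81  86  16  43  35  46  45 107 123  51  53  55  37  42  40  40  39  41  39  23  57  86
```

play_rows:
  steps:
    - [[0,-0.003,0.02,0],[0,0,0.025,0],[0,0,0.025,0],[0,0,0.02,0],[0,0,0.005,0]]

```text
time: 13.65
ee_pos: [0.5449, -0.1087, 0.1965]
tcp_rot: [-179.8, -0.1, 121.7]
wrist_force: [0.5, 0.1, 0.2]
opening: 0.05
grasp_force: 0.0
```

play_rows:
  steps:
    - [[0,0,0.005,0],[0,0,0.005,0],[0,0,0,0],[0,0,0,0],[0,0,0,0]]

```text
time: 14.07
ee_pos: [0.5461, -0.1097, 0.1904]
tcp_rot: [179.9, 0.1, 121.7]
wrist_force: [0.1, -0.8, 0.1]
opening: 0.0505
grasp_force: 0.0
```

```bash
cat > path.py <<'E'
from h import *
from fit import pts
q=np.load("mix.npy");yaw=q[2];ca=q[5]
# tool-heading tracking path: contact offset fixed in tool frame; print per-step rows
nx=np.array([-.5,0,.866]);ux=np.array([.866,0,.5]);uy=np.array([0,1.,0])
P=lambda a:.074*(np.cos(a)*ux+np.sin(a)*uy)
def head(a): t=np.sin(a)*ux-np.cos(a)*uy; return np.arctan2(t[1],t[0])
def rows(a0,da,n):
    o=[]
    for i in range(n):
        a=a0-i*da;b=a-da;d=P(b)-P(a)
        h=head(a)+np.pi # tool y heading (mixer): uphill side
        ty=np.array([np.cos(h),np.sin(h)]);tx=np.array([-np.sin(h),np.cos(h)])
        o.append([round(float(v),5) for v in(d[:2]@tx,d[:2]@ty,-d[2],-((head(b)-head(a)+np.pi)%(2*np.pi)-np.pi))])
    return o
if __name__=="__main__":
    ca-=np.radians(3)
    for i,r in enumerate(rows(ca,.0675,16)): print(i,round(float(np.degrees(ca-i*.0675)),1),r)
E
python3 path.py
```

```text
0 -78.2 [0.00017, -0.00434, 0.00246, 0.07718]
1 -82.0 [0.00017, -0.00433, 0.00248, 0.07765]
2 -85.9 [0.00017, -0.00432, 0.0025, 0.0779]
3 -89.8 [0.00017, -0.00432, 0.0025, 0.07791]
4 -93.6 [0.00017, -0.00433, 0.00249, 0.07769]
5 -97.5 [0.00017, -0.00434, 0.00246, 0.07724]
6 -101.4 [0.00017, -0.00436, 0.00243, 0.07658]
7 -105.2 [0.00017, -0.00438, 0.00239, 0.07573]
8 -109.1 [0.00017, -0.00441, 0.00233, 0.07473]
9 -113.0 [0.00016, -0.00445, 0.00226, 0.07359]
10 -116.8 [0.00016, -0.00449, 0.00219, 0.07235]
11 -120.7 [0.00016, -0.00453, 0.0021, 0.07105]
12 -124.6 [0.00016, -0.00457, 0.00201, 0.06971]
13 -128.5 [0.00016, -0.00461, 0.0019, 0.06838]
14 -132.3 [0.00016, -0.00466, 0.00179, 0.06706]
15 -136.2 [0.00016, -0.00471, 0.00167, 0.06579]
```

play_rows:
  steps:
    - [[0,-0.004,0,0],[0,-0.004,0,0],[0.0005,-0.0022,0.0012,0.039],[0.0005,-0.0022,0.0012,0.039],[0.0005,-0.0022,0.0012,0.039]]

```text
time: 14.63
ee_pos: [0.532, -0.116, 0.1858]
tcp_rot: [180.0, 0.0, 114.9]
wrist_force: [1.0, -0.3, 0.1]
opening: 0.0501
grasp_force: 0.2
```

play_rows:
  steps:
    - [[0.0006,-0.0022,0.0012,0.039],[0.0006,-0.0022,0.0012,0.039],[0.0006,-0.0022,0.0012,0.039],[0.0006,-0.0022,0.0012,0.039],[0.0006,-0.0022,0.0012,0.039]]

```text
time: 15.05
ee_pos: [0.5207, -0.1169, 0.1798]
tcp_rot: [180.0, -0.0, 103.7]
wrist_force: [1.1, 0.4, 0.1]
opening: 0.0502
grasp_force: 0.3
```

```bash
cat > chk.py <<'E'
from h import *
from fit import pts
p=pts(np.load("mix.npy"))
D=cam("side");W=cam("wrist");o=bot.get_obs();print(o["time"],o["ee_pos"].round(4),o["tcp_rot"].round(1),o["wrist_force"].round(1))
D8=cv2.imread("pics/D8.png")
def prof(im): 
    g=cv2.cvtColor(im,cv2.COLOR_BGR2GRAY); return [int(g[int(round(v)),int(round(u))]) for u,v in(proj(D,p["sl"]+h*p["n"]) for h in np.arange(0,.07,.004))]
print("before",prof(D8));print("now   ",prof(D["img"]))
cv2.imwrite("pics/Dl.png",D["img"]);cv2.imwrite("pics/Wl.png",W["img"])
# lock hole on disc as seen by side / wrist: darkness along its circle
from fit import *
x,y,yaw=np.load("mix.npy")[:3];Rz=R.from_euler("z",yaw).as_matrix()
for n,c in(("D",D),("W",W)):
    g=cv2.cvtColor(c["img"],cv2.COLOR_BGR2GRAY);l=[]
    for a in range(70,-145,-3):
        u,v=proj(c,Rz@(.074*(np.cos(np.radians(a))*ux+np.sin(np.radians(a))*uy))+[x,y,.14]);u,v=int(round(u)),int(round(v))
        l.append((a,int(g[v,u]) if 0<=u<640 and 0<=v<400 else -1))
    print(n,' '.join(f"{a}:{b}" for a,b in l if a>-30 ))
E
python3 chk.py
```

```text
15.3 [ 0.521  -0.1169  0.1798] [180.    0.  103.9] [-1.3  0.6  1. ]
before [158, 155, 154, 146, 151, 135, 81, 53, 52, 54, 53, 52, 53, 53, 52, 53, 51, 59]
now    [156, 155, 157, 149, 148, 128, 60, 54, 52, 49, 50, 48, 50, 50, 47, 50, 51, 52]
D 70:244 67:244 64:244 61:244 58:244 55:244 52:244 49:244 46:239 43:214 40:154 37:172 34:232 31:244 28:244 25:244 22:244 19:244 16:242 13:239 10:170 7:165 4:166 1:165 -2:156 -5:135 -8:130 -11:132 -14:131 -17:134 -20:133 -23:140 -26:140 -29:137
W 70:-1 67:-1 64:-1 61:-1 58:-1 55:-1 52:-1 49:-1 46:-1 43:-1 40:-1 37:49 34:213 31:214 28:206 25:19 22:26 19:21 16:11 13:12 10:23 7:21 4:15 1:22 -2:21 -5:22 -8:24 -11:19 -14:19 -17:183 -20:216 -23:217 -26:217 -29:218
```

The hole now shows in the side view at 39.5° on its circle (it started at 56°), and the pin is still up.

play_rows:
  steps:
    - [[0.0006,-0.0022,0.0012,0.039],[0.0006,-0.0022,0.0012,0.039],[0.0006,-0.0022,0.0012,0.039],[0.0006,-0.0022,0.0012,0.038],[0.0006,-0.0022,0.0012,0.038]]

```text
time: 15.72
ee_pos: [0.5099, -0.1156, 0.1737]
tcp_rot: [180.0, -0.0, 92.7]
wrist_force: [0.6, -0.2, 0.4]
opening: 0.0498
grasp_force: 0.4
```

play_rows:
  steps:
    - [[0.0006,-0.0022,0.0012,0.038],[0.0006,-0.0022,0.0012,0.038],[0.0006,-0.0022,0.0012,0.038],[0.0006,-0.0022,0.0012,0.037],[0.0006,-0.0022,0.0012,0.037]]

```text
time: 16.13
ee_pos: [0.499, -0.1123, 0.1678]
tcp_rot: [180.0, -0.0, 81.9]
wrist_force: [0.4, 0.3, 0.5]
opening: 0.0499
grasp_force: 0.5
```

```bash
python3 chk.py
```

```text
16.3833 [ 0.499  -0.1124  0.1678] [180.    0.   82.1] [1.1 0.3 0.4]
before [158, 155, 154, 146, 151, 135, 81, 53, 52, 54, 53, 52, 53, 53, 52, 53, 51, 59]
now    [157, 155, 158, 150, 147, 130, 64, 52, 52, 54, 55, 53, 52, 55, 56, 57, 57, 60]
D 70:244 67:244 64:244 61:243 58:244 55:244 52:244 49:244 46:244 43:244 40:244 37:244 34:244 31:244 28:241 25:230 22:163 19:158 16:189 13:232 10:169 7:165 4:166 1:165 -2:156 -5:136 -8:129 -11:131 -14:131 -17:135 -20:135 -23:141 -26:141 -29:139
W 70:-1 67:-1 64:-1 61:-1 58:-1 55:-1 52:-1 49:-1 46:-1 43:-1 40:-1 37:-1 34:-1 31:-1 28:-1 25:-1 22:-1 19:-1 16:-1 13:-1 10:-1 7:-1 4:32 1:36 -2:34 -5:38 -8:32 -11:34 -14:33 -17:31 -20:30 -23:29 -26:214 -29:216
```

play_rows:
  steps:
    - [[0.0006,-0.0022,0.0011,0.037],[0.0006,-0.0022,0.0011,0.037],[0.0006,-0.0022,0.0011,0.036],[0.0006,-0.0022,0.0011,0.036],[0.0006,-0.0022,0.0011,0.036]]

```text
time: 16.8
ee_pos: [0.489, -0.1071, 0.1623]
tcp_rot: [180.0, -0.0, 71.5]
wrist_force: [1.0, 0.1, -0.5]
opening: 0.0495
grasp_force: 0.5
```

play_rows:
  steps:
    - [[0.0002,-0.001,0.0005,0.0145],[0.0002,-0.001,0.0005,0.0145],[0.0002,-0.001,0.0005,0.0145],[0.0002,-0.001,0.0005,0.0145],[0.0002,-0.001,0.0005,0.0145]]

```text
time: 17.22
ee_pos: [0.4845, -0.1044, 0.1597]
tcp_rot: [180.0, -0.0, 67.3]
wrist_force: [0.7, -0.6, -0.0]
opening: 0.0499
grasp_force: 0.5
```

```bash
python3 chk.py | grep -v W
```

```text
17.4667 [ 0.4844 -0.1044  0.1597] [-180.     0.    67.4] [ 0.4 -0.2  0.7]
before [158, 155, 154, 146, 151, 135, 81, 53, 52, 54, 53, 52, 53, 53, 52, 53, 51, 59]
now    [156, 154, 156, 150, 149, 127, 63, 54, 54, 57, 57, 55, 56, 56, 58, 59, 59, 62]
D 70:243 67:244 64:243 61:244 58:244 55:244 52:243 49:244 46:244 43:244 40:244 37:243 34:244 31:244 28:244 25:244 22:244 19:244 16:243 13:238 10:167 7:153 4:151 1:155 -2:153 -5:135 -8:131 -11:131 -14:132 -17:134 -20:133 -23:140 -26:140 -29:136
```

play_rows:
  steps:
    - [[0.0002,-0.001,0.0005,0.0145],[0.0002,-0.001,0.0005,0.0145],[0.0002,-0.001,0.0005,0.0145],[0.0002,-0.001,0.0005,0.0145],[0,0,0,0]]

```text
time: 17.88
ee_pos: [0.4809, -0.1019, 0.1576]
tcp_rot: [-180.0, 0.0, 64.0]
wrist_force: [0.1, 0.2, 0.6]
opening: 0.0496
grasp_force: 0.3
```

```bash
python3 chk.py | grep -v W
```

```text
18.1333 [ 0.4811 -0.1021  0.1577] [-180.     0.    64.1] [0.3 0.1 0.3]
before [158, 155, 154, 146, 151, 135, 81, 53, 52, 54, 53, 52, 53, 53, 52, 53, 51, 59]
now    [156, 157, 157, 149, 148, 127, 66, 55, 55, 55, 55, 55, 56, 54, 59, 58, 59, 61]
D 70:244 67:244 64:243 61:243 58:244 55:244 52:244 49:243 46:244 43:244 40:244 37:244 34:244 31:243 28:244 25:244 22:243 19:244 16:243 13:238 10:170 7:165 4:155 1:149 -2:144 -5:133 -8:130 -11:132 -14:131 -17:134 -20:135 -23:141 -26:141 -29:137
```

Hole at about 3°, and the pin is still up. On in small steps.

play_rows:
  steps:
    - [[0.0002,-0.0008,0.0004,0.0116],[0.0002,-0.0008,0.0004,0.0116],[0.0002,-0.0008,0.0004,0.0116],[0,0,0,0],[0,0,0,0]]

```text
time: 18.55
ee_pos: [0.4791, -0.1004, 0.1564]
tcp_rot: [-180.0, 0.0, 62.1]
wrist_force: [0.3, 0.2, 0.9]
opening: 0.0499
grasp_force: 0.3
```

```bash
python3 chk.py | grep -v W
```

```text
18.8 [ 0.4792 -0.1004  0.1565] [-180.     0.    62.1] [ 0.4  0.5 -0.2]
before [158, 155, 154, 146, 151, 135, 81, 53, 52, 54, 53, 52, 53, 53, 52, 53, 51, 59]
now    [157, 156, 157, 150, 148, 127, 62, 53, 54, 57, 55, 56, 53, 56, 60, 59, 56, 61]
D 70:244 67:243 64:244 61:244 58:244 55:244 52:244 49:243 46:243 43:244 40:244 37:243 34:244 31:243 28:243 25:243 22:244 19:244 16:242 13:238 10:169 7:163 4:163 1:159 -2:144 -5:128 -8:128 -11:133 -14:132 -17:134 -20:133 -23:141 -26:141 -29:138
```

play_rows:
  steps:
    - [[0.0002,-0.0008,0.0004,0.0116],[0.0002,-0.0008,0.0004,0.0116],[0.0002,-0.0008,0.0004,0.0116],[0,0,0,0],[0,0,0,0]]

```text
time: 19.22
ee_pos: [0.4773, -0.0987, 0.1553]
tcp_rot: [-180.0, 0.0, 60.1]
wrist_force: [0.6, -0.4, 0.1]
opening: 0.0499
grasp_force: 0.3
```

```bash
python3 chk.py | grep -v W
```

```text
19.4667 [ 0.4774 -0.0988  0.1553] [-180.     0.    60.1] [1.1 0.1 1.5]
before [158, 155, 154, 146, 151, 135, 81, 53, 52, 54, 53, 52, 53, 53, 52, 53, 51, 59]
now    [157, 156, 157, 147, 144, 123, 62, 54, 54, 55, 55, 55, 56, 55, 58, 58, 60, 62]
D 70:243 67:244 64:244 61:244 58:244 55:243 52:244 49:244 46:243 43:243 40:244 37:244 34:244 31:243 28:244 25:244 22:244 19:244 16:242 13:238 10:169 7:165 4:163 1:159 -2:146 -5:128 -8:127 -11:132 -14:132 -17:133 -20:133 -23:140 -26:140 -29:138
```

play_rows:
  steps:
    - [[0.0002,-0.0008,0.0004,0.0116],[0.0002,-0.0008,0.0004,0.0116],[0.0002,-0.0008,0.0004,0.0116],[0,0,0,0],[0,0,0,0]]

```text
time: 19.88
ee_pos: [0.4755, -0.097, 0.154]
tcp_rot: [-180.0, 0.0, 58.1]
wrist_force: [0.0, -0.3, 0.6]
opening: 0.0501
grasp_force: 0.3
```

```bash
python3 chk.py | grep -v W
```

```text
20.1333 [ 0.4756 -0.097   0.1541] [-180.     0.    58.1] [ 0.7  0.3 -0.1]
before [158, 155, 154, 146, 151, 135, 81, 53, 52, 54, 53, 52, 53, 53, 52, 53, 51, 59]
now    [127, 124, 64, 52, 57, 55, 54, 54, 52, 55, 55, 59, 60, 59, 61, 60, 59, 63]
D 70:244 67:243 64:243 61:243 58:243 55:243 52:244 49:244 46:243 43:243 40:244 37:243 34:243 31:243 28:244 25:244 22:244 19:244 16:242 13:238 10:167 7:165 4:160 1:143 -2:131 -5:126 -8:126 -11:131 -14:132 -17:134 -20:133 -23:140 -26:140 -29:138
```

The pin has dropped: the dark knob edge moved from about 25 mm to 9 mm above the sleeve, with no force on the arm. I'll back off the crank and lift away.

play_rows:
  steps:
    - [[0,0.001,0,0],[0,0.001,0,0],[0,0.002,0,0],[0,0.002,0,0],[0,0.001,0,0]]

```text
time: 20.55
ee_pos: [0.4817, -0.1009, 0.1539]
tcp_rot: [-180.0, 0.0, 58.1]
wrist_force: [0.6, 0.0, -0.2]
opening: 0.0501
grasp_force: 0.0
```

play_rows:
  steps:
    - [[0,0,-0.01,0],[0,0,-0.015,0],[0,0,-0.03,0],[0,0,-0.04,0],[0,0,-0.04,0]]

```text
time: 20.97
ee_pos: [0.4808, -0.1006, 0.2908]
tcp_rot: [-179.9, 0.0, 58.1]
wrist_force: [1.3, -0.0, -0.0]
opening: 0.0497
grasp_force: 0.0
```

```bash
python3 chk.py | grep -v W
```

```text
21.2167 [ 0.4817 -0.1007  0.2892] [180.   -0.   58.1] [-0.1 -0.3 -0.7]
before [158, 155, 154, 146, 151, 135, 81, 53, 52, 54, 53, 52, 53, 53, 52, 53, 51, 59]
now    [130, 129, 76, 56, 56, 54, 56, 55, 56, 56, 60, 61, 61, 63, 60, 63, 61, 64]
D 70:243 67:243 64:243 61:243 58:243 55:243 52:244 49:243 46:243 43:243 40:243 37:243 34:243 31:243 28:243 25:243 22:244 19:244 16:242 13:238 10:168 7:163 4:152 1:133 -2:129 -5:127 -8:127 -11:130 -14:133 -17:133 -20:134 -23:138 -26:138 -29:137
```

play_rows:
  steps:
    - [[0,0,-0.005,0.125],[0,0,0,0.125],[0,0,0,0.125],[0,0,0,0.125],[0,0,0,0.125]]

```text
time: 21.63
ee_pos: [0.481, -0.1006, 0.2926]
tcp_rot: [-179.9, 0.1, 21.9]
wrist_force: [0.2, 0.7, 0.1]
opening: 0.0499
grasp_force: 0.0
```

play_rows:
  steps:
    - [[0,0,0,0.125],[0,0,0,0.007],[0.0266,-0.0113,0,0],[0.0266,-0.0113,0,0],[0.0266,-0.0113,0,0]]

```text
time: 22.05
ee_pos: [0.5504, -0.0472, 0.2934]
tcp_rot: [-180.0, 0.1, 14.9]
wrist_force: [-0.2, -0.3, 0.5]
opening: 0.0499
grasp_force: 0.0
```

play_rows:
  steps:
    - [[0.0265,-0.0113,0,0],[0,0,0,0],[0,0,0,0],[0,0,0,0],[0,0,0,0]]

```text
time: 22.47
ee_pos: [0.5722, -0.0305, 0.2941]
tcp_rot: [180.0, 0.0, 14.8]
wrist_force: [-0.1, -0.6, -0.1]
opening: 0.0502
grasp_force: 0.0
```

Run:
```python
from h import *
o=bot.get_obs();print(o["time"],o["ee_pos"],o["tcp_rot"],o["opening"])
Rt=R.from_euler("xyz",o["tcp_rot"],degrees=True).as_matrix()
print("go",Rt.T@(np.array([.5728,-.0301,.225])-o["ee_pos"]))
W=cam("wrist");P=np.array([.565,-.031,.249]);u,v=proj(W,P);print(u,v)
g=cv2.cvtColor(W["img"],cv2.COLOR_BGR2GRAY)
for r in range(int(v)-50,int(v)+30,8): print(r,' '.join(f"{g[min(r,399),c]:3d}" for c in range(int(u)-60,int(u)+61,5)))
```

```text
22.4667 [ 0.57219493 -0.03053697  0.29408923] [1.79998620e+02 2.40848431e-02 1.47693538e+01] 0.05023187869922107
go [ 0.00072552 -0.00026994  0.06908893]
318.21288591801397 229.46893158931394
179 155 156 156 156 155 155 156 156 156 144 128 182 134 148 176 196 145 155 222 223 223 222 222 222 222
187 154 156 155 155 154 154 155 156 157 156 122  14  16  25  26 113 155 160 223 222 222 220 222 221 222
195 154 155 156 154 155 155 155 155 155 148  22  13  18  21  19  15  43 223 223 223 221 221 222 222 222
203 102 149 154 157 155 155 156 157 171  18  19  14  26  16  20  20  17 221 222 222 223 222 220 222 223
211 105 104 103 152 180 191 222 222 127  20  11  22  21  17  24  26  19 221 222 222 222 222 222 221 222
219 135 131 108 107 115 221 221 222 184  17  19  14  19  26  21  17   6 142 223 221 222 222 222 221 222
227 126 133 137 130 149 144 142 222 222  71  12  20  12   8  17  21  20 178 142 223 222 222 223 223 223
235 134 128 131 189 205 192 151 145 143 222  24  16  26  19  18  15  39 189 186 188 169 152 211 207 209
243  78  79  20  89 195 200 202 190 150 144 136 221 222 222 222 222 221 222 222 189 180  26  14  19  77
251  80  14   7  91 133 132 128 199 203 191 149 176 221 221 223 221 222 221 156 153  15  26  24  17  14
```

play_rows:
  steps:
    - [[0.0007,0,0.02,0],[0,0,0.02,0],[0,0,0.02,0],[0,0,0.009,0],[0,0,0,0]]

```text
time: 22.93
ee_pos: [0.5724, -0.0303, 0.2234]
tcp_rot: [-180.0, 0.1, 14.7]
wrist_force: [0.8, -0.3, 0.6]
opening: 0.0498
grasp_force: 0.0
```

play_rows:
  steps:
    - [[0,0,0,0],[0,0,0,0],[0,0,0,0],[0,0,0,0],[0,0,0,0]]
  gripper: 0.02
  squeeze: 50

```text
time: 23.35
ee_pos: [0.574, -0.0301, 0.2262]
tcp_rot: [179.9, -0.1, 14.7]
wrist_force: [0.7, -2.5, 4.7]
opening: 0.0266
grasp_force: 49.3
```

play_rows:
  steps:
    - [[0.001,0,0.0017,0],[0.001,0,0.0017,0],[0.001,0,0.0017,0],[0,0,0,0],[0,0,0,0]]

```text
time: 23.77
ee_pos: [0.5773, -0.0293, 0.2201]
tcp_rot: [179.9, -0.1, 14.7]
wrist_force: [4.2, -4.1, 1.8]
opening: 0.026
grasp_force: 49.2
```

play_rows:
  steps:
    - [[0.001,0,0.0017,0],[0.001,0,0.0017,0],[0,0,0,0],[0,0,0,0],[0,0,0,0]]

```text
time: 24.18
ee_pos: [0.5788, -0.0289, 0.2177]
tcp_rot: [179.9, -0.1, 14.7]
wrist_force: [-0.1, -3.6, 9.4]
opening: 0.026
grasp_force: 49.7
```

```bash
python3 chk.py | grep -v W
```

```text
24.4333 [ 0.5788 -0.0288  0.2177] [ 1.799e+02 -1.000e-01  1.470e+01] [ 0.1 -4.9  9.4]
before [158, 155, 154, 146, 151, 135, 81, 53, 52, 54, 53, 52, 53, 53, 52, 53, 51, 59]
now    [105, 104, 69, 57, 56, 55, 57, 57, 60, 56, 56, 54, 58, 60, 63, 59, 58, 62]
D 70:167 67:166 64:168 61:168 58:166 55:168 52:167 49:167 46:168 43:169 40:167 37:168 34:167 31:167 28:166 25:167 22:168 19:167 16:166 13:167 10:168 7:165 4:155 1:135 -2:128 -5:127 -8:127 -11:131 -14:133 -17:133 -20:133 -23:132 -26:132 -29:128
```

play_rows:
  steps:
    - [[0.0006,0,0.001,0],[0.0006,0,0.001,0],[0.0006,0,0.001,0],[0,0,0,0],[0,0,0,0]]

```text
time: 24.85
ee_pos: [0.5791, -0.0288, 0.2176]
tcp_rot: [179.9, -0.1, 14.7]
wrist_force: [-13.2, -6.2, 28.0]
opening: 0.0262
grasp_force: 51.7
```

Run:
```python
from h import *
from fit import pts
p=pts(np.load("mix.npy"))
S=cam("scene");D=cam("side");o=bot.get_obs();print(o["ee_pos"],o["wrist_force"],o["torque"],-o["wrist_force"]@p["n"])
for n,c in(("S",S),("D",D)):
    g=cv2.cvtColor(c["img"],cv2.COLOR_BGR2GRAY)
    print(n,[(int(h*1000),int(g[int(round(v)),int(round(u))])) for h in np.arange(-.006,.04,.002) for u,v in[proj(c,p["sl"]+h*p["n"])]])
```

```text
[ 0.57906386 -0.02878025  0.2175936 ] [-12.8708026   -4.84922555  28.77157995] [-1.26069295  2.78500653 -0.12891795] -31.756523295163074
S [(-6, 11), (-4, 54), (-2, 54), (0, 84), (2, 84), (4, 88), (6, 45), (8, 51), (10, 51), (12, 8), (14, 8), (16, 8), (18, 16), (20, 23), (22, 23), (24, 24), (26, 25), (28, 25), (30, 16), (32, 17), (34, 22), (36, 22), (38, 22)]
D [(-6, 102), (-4, 102), (-2, 82), (0, 105), (2, 106), (4, 98), (6, 93), (8, 63), (10, 63), (12, 57), (14, 57), (16, 56), (18, 56), (20, 56), (22, 56), (24, 58), (26, 57), (28, 57), (30, 67), (32, 60), (34, 60), (36, 56), (38, 56)]
```

The force rises to 32 N along the axis at a hard stop after about 10 mm of travel. I'll relax, release and retreat, then check.

play_rows:
  steps:
    - [[-0.0006,0,-0.001,0],[-0.0006,0,-0.001,0],[-0.0003,0,-0.0005,0],[0,0,0,0],[0,0,0,0]]

```text
time: 25.52
ee_pos: [0.5789, -0.0288, 0.2177]
tcp_rot: [179.9, -0.1, 14.7]
wrist_force: [-2.0, -3.5, 11.4]
opening: 0.0263
grasp_force: 50.1
```

play_rows:
  steps:
    - [[0,0,0,0],[0,0,0,0],[0,0,0,0],[0,0,0,0],[0,0,0,0]]
  gripper: 0.05

```text
time: 25.93
ee_pos: [0.5786, -0.0283, 0.2156]
tcp_rot: [-180.0, 0.0, 14.7]
wrist_force: [0.5, 0.2, 0.1]
opening: 0.05
grasp_force: 0.0
```

play_rows:
  steps:
    - [[0,0,-0.01,0],[0,0,-0.02,0],[0,0,-0.03,0],[0,0,-0.02,0],[0,0,0,0]]

```text
time: 26.35
ee_pos: [0.5793, -0.0284, 0.3014]
tcp_rot: [179.9, -0.3, 14.7]
wrist_force: [-0.0, 1.0, -0.4]
opening: 0.0499
grasp_force: 0.0
```

```bash
cat > ck2.py <<'E'
from h import *
from fit import pts
p=pts(np.load("mix.npy"))
S=cam("scene");D=cam("side");W=cam("wrist");o=bot.get_obs();print(o["time"],o["ee_pos"],o["wrist_force"])
for n,c,old in(("S",S,"S8"),("D",D,"D8"),("W",W,None)):
    cv2.imwrite(f"pics/{n}10.png",c["img"])
    for im in [c["img"]]+([cv2.imread(f"pics/{old}.png")] if old else []):
        g=cv2.cvtColor(im,cv2.COLOR_BGR2GRAY)
        print(n,' '.join(f"{int(h*1000)}:{g[int(round(v)),int(round(u))]}" for h in np.arange(-.006,.07,.003) for u,v in[proj(c,p["sl"]+h*p["n"])]))
E
python3 ck2.py
```

```text
26.65 [ 0.57843204 -0.02845223  0.29505873] [-0.12031054  0.56787769 -0.02009983]
S -6:12 -3:12 0:15 3:15 6:16 9:17 12:22 15:29 18:18 20:29 24:38 27:27 30:17 33:16 36:24 39:20 42:20 45:32 48:49 51:65 54:65 57:93 60:35 63:36 66:29 68:31
S -6:126 -3:99 0:103 3:103 6:96 9:88 12:66 15:5 18:8 20:9 24:7 27:12 30:15 33:16 36:19 39:12 42:16 45:25 48:23 51:20 54:22 57:21 60:24 63:22 66:25 68:26
D -6:113 -3:79 0:53 3:55 6:53 9:53 12:52 15:53 18:54 20:53 24:54 27:52 30:54 33:55 36:52 39:56 42:60 45:65 48:63 51:63 54:62 57:61 60:61 63:60 66:61 68:106
D -6:198 -3:187 0:158 3:155 6:163 9:154 12:146 15:151 18:135 20:111 24:81 27:53 30:54 33:52 36:54 39:53 42:51 45:52 48:53 51:53 54:53 57:53 60:53 63:51 66:54 68:104
W -6:27 -3:22 0:10 3:17 6:18 9:5 12:13 15:23 18:26 20:26 24:11 27:15 30:23 33:18 36:20 39:18 42:36 45:144 48:222 51:222 54:221 57:222 60:220 63:222 66:34 68:38
```

The side-view knob edge has moved down by about 26.5 mm from its waiting position. Seating takes 26 mm, so the knob is on the sleeve and stays there with the gripper away. I'm handing in.

```bash
python3 -c "
from workcell import bot
print(bot.job_done())"
```

```text
the job is handed in; nothing more can be done
None
```

I handed the job in at about 27 s of the 72 s allowed: by the camera profiles the disc is locked, with the pin through sleeve and disc and its knob on the sleeve. The key, beaker and dropper bottle were not knocked. The hand-in returned no verdict.

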